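# Change the valve on the leak tester and hold the test key turned

### The arm

A 6-joint arm with a two-finger parallel gripper is mounted at the origin on the work surface. World frame = base frame: x ahead of the robot, y to its left, z up, the work surface at z = 0. Lengths are in m, angles in rad, forces in N, time in s.
With the tool pointing down it reaches from about 0.325 to 0.85 m from the base axis. Payload 15.5 kg.
Tool frame: the origin (TCP) lies between the finger pads, 19 mm behind the fingertips; this is the grasp point; z points along the fingers, y is the direction in which the jaws open and shut (so a half turn about z gives the same grasp; the last joint's range is limited). The gripper opens to 91 mm and grips with 3 to 60 N. Pads are 32 mm wide; open, the fingers measure 118 mm over their backs; the gripper's body (76 mm by 178 mm) begins 60 mm behind the grasp point.
Start: joints at [-1.21, 0.494, 1.345, -0, 1.302, -0.096], TCP at [0.275, -0.561, 0.233] pointing down, gripper open.
Joint ranges: [-2.91, 2.91], [-0.82, 2.16], [0.22, 2.67], [-1.22, 4.37], [0.12, 2.79], [-3.08, 3.08]. Speed limits (rad/s): [1.89, 1.89, 2.57, 3.01, 3.01, 3.01].

### API

Orientations are given as [roll, pitch, yaw] about the fixed x, y, z axes, in that order (R = Rz(yaw) Ry(pitch) Rx(roll)).
In Python, from rig import * gives the robot as it stands. The module is installed in compiled form; this text tells all that it offers.
- The arm moves only by the tool play_rows, never from a script. Its argument "targets" is a list of rows, each a list of 3 entries, a list of its own where there are three numbers: the shift along the world's x, y, z scaled (see below), then the turn, a rotation vector about the world's x, y, z scaled (see below), then the opening, from 0 (shut) to 1 (fully open). In form: [[[tx, ty, tz], [ax, ay, az], grip], ...]. A call has 1 to 8 rows; each row is the pose to reach, as a shift and turn from the pose commanded when the call began; what a row does not reach only later rows make up. The controller multiplies each number of a shift by 0.1 m and each number of a turn by pi/2 rad. A row lasts 1/10 s, in which the tool goes at most 50 mm and 8.59 degrees, less where a joint would pass 70% of its speed; a pose out of reach is approached as far as the arm can. A call with a number of a shift or a turn outside -1 to 1 is refused whole. A call with a gripper value outside its range is refused whole. The fingers move at their own pace and stop on an object; "force" is the grip in N (left out, the last holds). Time passes only in rows, so rows that repeat a pose let the fingers close. It gives the time, the measured TCP pose, the force and the opening at its end, in the units of the state.
- read_state(): the state, without advancing time (a new reading comes with each control period).
- read_camera(name): name is "side" or "top" or "wrist"; returns a dict with "pixels" (480x640x3 uint8, red, green, blue), "depth" (480x640 float32, m along the optical axis (not along the pixel's ray), 0 where there is no reading), "fx", "fy", "cx", "cy" (pixels), "view" (4x4, takes a point from world to camera coordinates). Camera axes: x right, y down, z forward; pixel columns grow to the right and rows downward; lengths in m; the calibration is good to about 2 mm. A picture is of the moment at which its call begins.
- hand_in(): hands the job in, once; it reports no verdict.
Trained networks look in a picture, given as the dict that the camera call returned (one of the last four; its "shot" number tells which), for a name from the list of things; names that differ only in an ending like _2 or _b are one class to them, and where a whole thing is asked for, a point or a joint stands for the part that bears it (a point fixed in the world has none). Each returns a list of dicts, best first, with "score" (0 to 1); they miss things now and then, are a little off and sometimes report something else, mostly with a low value. They report only what shows in the picture. A call takes as long as a camera call. They do not tell look-alikes from the thing itself.
- recognise(label, picture): "extent" ([centre column, centre row, width, height] in pixels, round what is visible of it).
The state is a dict: "time_s": time; "qpos": joint angles; "joint_velocities": joint speeds; "effort": joint torques, N m; "tcp_pos": TCP position; "tool_rot": TCP orientation; "contact_force": force on the tool from outside, world axes, zero at the start; "torque": the same for the moment, N m; "width": finger opening in m.
Only numpy, scipy, OpenCV 4.12 (cv2) and the standard library are available. Lean on these libraries where they do the work, as an engineer would, in place of code of your own. Each camera call takes 0.05 s, during which the arm holds its last target. There are 200 camera calls.

### The job

Change over the leak tester: lift the tested angle valve (round knob on top) off the test spigot and stand it down fully on the rack's free post, then set the ball valve (T-handle on its side) from the rack down fully on the spigot in its place. Then take the key from its slot in the rack, ease it fully home into the tester's keyhole (its pins stick: rock it, do not force it), turn it a quarter turn clockwise to its stop, and finish with the gripper still holding the key turned against its return spring. Leave the elbow, the tin and the spanner where they are.

Things in the scene. Friction and masses are not known exactly. Their poses are not given: they have to be found in the camera images.
- tester: Bench leak tester: fixed grey steel console 150 (its x) x 250 (its y) x 70 mm high, aluminium top plate. On top, at x = -5 mm: the test spigot at y = +70 mm, the keyhole at y = -70 mm; between them a flat round gauge (56 mm wide, 8 mm high) at x = 35 mm. It may stand on the robot's left or right. Origin: centre of the underside, z up.
- spigot (a point): Seat of the test spigot, 78 mm above the bench: centre of a black rubber washer (37 mm wide) on a steel flange (48 mm). From it a steel spigot 19 mm in diameter with a tapered nose stands up 26 mm. A valve is fitted when it stands upright over the spigot with its foot down on the washer.
- keyhole (a point): Centre of the keyhole's face, 76 mm above the bench: round steel bezel (30 mm) with a brass plug. At rest the plug's slot, 12 x 4.8 mm, has its long side along this point's y (the tester's y). The mouth is bevelled to 17 x 9.8 mm over its first 3 mm, so a key about 2 mm off is led in. z points up, out of the lock. Fully home the key's tip is 26 mm below this point.
- lock_pins (a point): Inside the lock, 12.5 mm below the face. Two sticky pins, 9 and 16 mm deep, catch the blade's tip when it is some 9 to 20 mm deep: a straight push stalls there at 5 to 12 N, less if the key is rocked 3 to 6 degrees to and fro about its axis while eased in at 15 to 30 mm/s. Over the last 4 mm the tip presses a spring plunger (up to 4 N); until it is down the plug is locked.
- key_valve (a joint): Turn of the plug, rad: 0 at rest, growing clockwise seen from above, stop at 1.571 (a quarter turn). It can turn only when the key is within 1.5 mm of fully home. A spring turns it back (0.03 N m at rest, 0.1 at the stop). The key has up to 0.18 rad of slack in the slot: turn the key about 1.75 rad from the slot's line to reach the stop. The gauge needle follows.
- key: The key, reversible (half a turn about z makes no difference), 30 g. Origin: tip of the blade; z along the key up to the bow. Steel blade 10 (x) x 3 (y) x 26 mm (z), its last 5 mm pointed at 45 degrees; shoulder 22 x 8 mm from z = 26 to 30, which stops on the keyhole's face when fully home; black moulded bow 30 (x) x 10 mm (y) from z = 30 to 64.
- key_grip (a point): Point on the key's axis in the bow, 52 mm above the tip: the TCP's place to grip the bow from above, across its 10 mm (key's y) with about 40 N; the fingertips then stay clear of the keyhole's face when the key is home.
- key_slot (a point): Mouth of the saw-cut slot in the rack's top, 30 mm above the bench, where the key stands at first, blade down to its shoulder, its x along the rack's y. The slot has 0.7 mm of play about the blade; lift the key straight up by 26 mm or more to clear it.
- rack: Valve rack: fixed timber block 80 (its x) x 290 (its y) x 30 mm high with three steel posts (17 mm in diameter, 26 mm high, tapered noses) at y = -110, -25 and 60 mm and the key's slot at y = 120 mm. The middle post is free; ball valve and elbow stand on the outer ones, either way round. It may stand on the robot's left or right. Origin: centre of the underside, z up.
- free_post (a point): Foot of the rack's free middle post, on its axis, at the block's top, 30 mm above the bench.
- angle_valve: Tested angle valve, grey plastic, 110 g, 63 mm high, at first on the spigot. Upright body 33 mm in diameter; side outlet (25 mm, centre 22 mm up) reaching 34 mm from the axis along its +x; on top a black round ribbed knob, 40 mm over the ribs, 49 to 63 mm up, to grip with the TCP 56 mm above the foot. Blind bore in the foot 24 mm wide, 30 mm deep. Origin: centre of the foot, z up.
- ball_valve: Ball valve to be fitted, grey plastic, 120 g, 72 mm high, at first on an outer post. Upright body 33 to 36 mm in diameter; black T-handle on its side (-x): a bar 44 mm along y, up to 33 mm from the axis, 31 to 41 mm up. Grip the plain top end (33 mm wide, 52 to 72 mm up), TCP 63 mm above the foot. Blind bore in the foot 24 mm wide, 30 mm deep. Origin: centre of the foot, z up.
- elbow: Bystander: grey plastic 90 degree elbow, 50 mm high, reaching 44 mm from its axis, on the rack's other outer post. Origin: centre of its foot.
- cement_tin: Bystander: round steel tin, 72 mm in diameter, 95 mm high, on the far side of the bench. Origin: centre of its underside.
- spanner: Bystander: flat steel spanner 190 mm long, 8 mm high, lying on the bench on the robot's side of the work. Origin: its middle.
There are look-alikes about, which are no part of the job. What is shaped like the angle_valve but brown is not meant.

How it is judged:
On the way, in this order (a step that is already met when the one before it is completed fails the run):
1. the angle valve stands upright on the free post, fully down and released (horizontal distance between angle_valve and free_post below 0.008 m and z of angle_valve in the frame of free_post below 0.004 m and angle between angle_valve's own z axis and vertical below 0.12 rad and contact force between angle_valve and the fingers below 0.2 N), for 0.2 s.
2. the ball valve stands upright on the test spigot, fully down and released (horizontal distance between ball_valve and spigot below 0.008 m and z of ball_valve in the frame of spigot below 0.004 m and angle between ball_valve's own z axis and vertical below 0.12 rad and contact force between ball_valve and the fingers below 0.2 N), for 0.2 s.
3. the key is fully home in the keyhole, not yet turned (z of key in the frame of keyhole below -0.0235 m and horizontal distance between key and keyhole below 0.004 m and angle between key's own z axis and vertical below 0.12 rad and value of joint key_valve below 0.3 rad), for 0.05 s.
4. the key is turned a quarter turn clockwise and gripped (z of key in the frame of keyhole below -0.0235 m and horizontal distance between key and keyhole below 0.004 m and angle between key's own z axis and vertical below 0.12 rad and value of joint key_valve above 1.38 rad and contact force between the fingers and key above 2 N), for 0.3 s.
At the end, for the whole second after the job is handed in: The angle valve stands upright and released on the free post and the ball valve on the test spigot (each within 8 mm of the axis and 4 mm of fully down); the key is home to within 2.5 mm, its plug is turned at least 79 degrees clockwise, and the fingers still grip the key (all of step 1 and all of step 2 and all of step 4); the arm keeps its last pose, push and grip.
It fails at once if the key is forced in: contact forces between key and tester add up to more than 75 N while it is not yet fully home (contact force between key and tester above 75 N and z of key in the frame of keyhole above -0.0235 m).
It fails at once if the elbow is disturbed (distance of elbow from where it was at the start of the episode above 0.015 m or angle between elbow's own z axis and vertical above 0.4 rad).
It fails at once if the tin is disturbed (distance of cement_tin from where it was at the start of the episode above 0.02 m).
It fails at once if the spanner is disturbed (distance of spanner from where it was at the start of the episode above 0.02 m).
It also fails if it takes over 72 s, if anything falls off the work surface, if the arm or the gripper's body presses on something with over 40 N, if the wrist force passes 120 N, or if a joint passes its speed limit or range.

## Working session

There is one attempt and no reset: what is moved stays moved. The work goes in short steps, Python scripts to look and compute and a tool call to move; the robot and the scene stay as the last step left them, time stands still between calls to the robot, and variables do not carry over. Pictures are saved under pics/ and viewed, about 8 in all and at most 12, crops included, and the job is handed in when it is done.

Besides the shell and the picture viewer there is one more tool, called after "Request:" as name(argument=value, ...) on one line, values as JSON. play_rows: Moves the arm, as the interface text tells. Its arguments: {"type":"object","properties":{"targets":{"type":"array"},"force":{"type":"number"}},"required":["targets"]}

```bash
mkdir -p pics; cat > h.py <<'E'
from rig import *
import numpy as np, cv2
def shot(n,name=None):
    p=read_camera(n)
    if name: cv2.imwrite('pics/'+name,cv2.cvtColor(p['pixels'],cv2.COLOR_RGB2BGR))
    return p
def world(p,u,v,d=None):
    if d is None: d=p['depth'][int(v),int(u)]
    c=np.array([(u-p['cx'])/p['fx']*d,(v-p['cy'])/p['fy']*d,d,1])
    return (np.linalg.inv(p['view'])@c)[:3]
def atz(p,u,v,z):
    T=np.linalg.inv(p['view']);r=T[:3,:3]@np.array([(u-p['cx'])/p['fx'],(v-p['cy'])/p['fy'],1]);o=T[:3,3]
    return o+r*(z-o[2])/r[2]
def cloud(p):
    v,u=np.mgrid[:480,:640];d=p['depth']
    c=np.stack([(u-p['cx'])/p['fx']*d,(v-p['cy'])/p['fy']*d,d,np.ones_like(d)],-1)
    w=(c@np.linalg.inv(p['view']).T)[...,:3]; w[d==0]=np.nan
    return w
def proj(p,w):
    c=p['view']@np.append(w,1);return c[0]/c[2]*p['fx']+p['cx'],c[1]/c[2]*p['fy']+p['cy']
E
python3 - <<'E'
from h import *
np.set_printoptions(precision=4,suppress=True)
s=read_state();print(s['time_s'],s['tcp_pos'],s['tool_rot'],s['width'])
for n in ['top','side']:
    p=shot(n,n+'0.png');T=np.linalg.inv(p['view']);print(n,T[:3,3],T[:3,2],p['fx'])
    for l in ['tester','spigot','keyhole','key','key_slot','rack','free_post','angle_valve','ball_valve','elbow','cement_tin','spanner']:
        for r in recognise(l,p)[:3]:
            e=r['extent'];print(l,round(r['score'],2),np.round(e),world(p,e[0],e[1]))
E
```

```text
0.0 [ 0.275  -0.5608  0.2321] [-3.1403 -0.0001  0.4558] 0.09123324798959608
top [0.4744 0.0012 1.0888] [ 0.1129  0.0278 -0.9932] 489.6969868318926
tester 0.83 [417. 272. 140.  93.] [ 0.5225 -0.1824  0.0723]
spigot 0.56 [419. 274. 142.  88.] [ 0.5177 -0.1866  0.0689]
key 0.56 [187. 274.  18.   6.] [0.5187 0.296  0.0706]
key_slot 0.57 [242. 269. 140.  47.] [0.5318 0.188  0.033 ]
rack 0.6 [244. 270. 137.  46.] [0.5312 0.1851 0.027 ]
rack 0.19 [384. 270.  31.  28.] [ 0.5225 -0.1064  0.1401]
free_post 0.78 [244. 270. 134.  48.] [0.5308 0.183  0.0304]
free_post 0.59 [186. 274.  16.   9.] [0.521  0.3006 0.0629]
angle_valve 0.75 [384. 271.  30.  22.] [ 0.5223 -0.1064  0.1401]
angle_valve 0.66 [409. 350.  21.  21.] [ 0.363  -0.1634  0.0595]
angle_valve 0.47 [417. 277. 147.  92.] [ 0.5128 -0.1825  0.0669]
ball_valve 0.91 [291. 268.  23.  25.] [0.5311 0.076  0.1001]
elbow 0.88 [210. 264.  30.  29.] [0.5396 0.2472 0.0792]
cement_tin 0.94 [321. 151.  33.  42.] [0.7737 0.0149 0.098 ]
cement_tin 0.69 [384. 271.  32.  26.] [ 0.5219 -0.1064  0.14  ]
spanner 0.68 [340. 347.  45.  78.] [ 0.3646 -0.0237
[... 343 characters left out ...]
 16.  36.] [0.5161 0.3102 0.0536]
rack 0.71 [305. 352.  92. 154.] [0.5225 0.2614 0.0547]
free_post 0.63 [308. 351.  93. 152.] [0.519  0.2583 0.0537]
angle_valve 0.79 [444. 239.  22.  35.] [ 0.3634 -0.1429  0.0334]
angle_valve 0.57 [363. 202.  19.  38.] [ 0.522  -0.1014  0.1145]
ball_valve 0.73 [334. 271.  31.  49.] [0.5307 0.0837 0.0705]
elbow 0.97 [294. 345.  51.  41.] [0.535  0.2664 0.0672]
cement_tin 0.85 [213. 248.  43.  58.] [0.7706 0.051  0.0625]
cement_tin 0.73 [438. 286. 100.  46.] [ 0.3639 -0.0145  0.0052]
cement_tin 0.35 [293. 382.   8.  35.] [0.5176 0.3186 0.06  ]
spanner 0.92 [437. 287.  96.  42.] [ 0.367  -0.0166  0.0009]
spanner 0.57 [295. 344.  50.  38.] [0.5347 0.2637 0.0672]
```

View pics/top0.png

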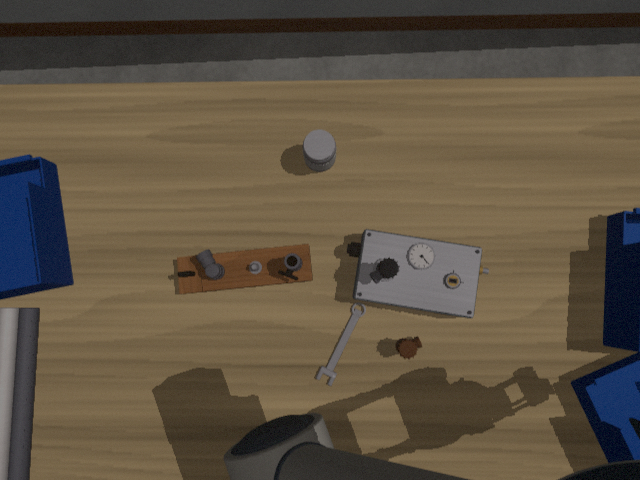

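```bash
cat > m.py <<'E'
from h import *
np.set_printoptions(precision=4,suppress=True)
p=shot('top');w=cloud(p)
def rect(m,l):
    q=w[m][:,:2].astype(np.float32);r=cv2.minAreaRect(q*1000);print(l,len(q),np.array(r[0])/1000,r[1],r[2],'median',np.median(w[m],0))
X,Y,Z=w[...,0],w[...,1],w[...,2]
for l,c,r,z0,z1 in [('tester',(.52,-.18),.2,.06,.074),('rack',(.53,.185),.2,.022,.036),('angle top',(.522,-.106),.04,.13,.15),('ball top',(.531,.076),.04,.095,.11),('ball handle',(.531,.076),.05,.06,.08),('keybow',(.519,.298),.03,.055,.08),('brown',(.363,-.163),.04,.05,.07),('elbow',(.54,.247),.05,.06,.09)]:
    m=(np.hypot(X-c[0],Y-c[1])<r)&(Z>z0)&(Z<z1); rect(m,l)
E
python3 m.py; python3 -c "
import cv2
a=cv2.imread('pics/side0.png')[170:420,180:480];b=cv2.imread('pics/top0.png')[210:330,150:500]
cv2.imwrite('pics/c1.png',cv2.resize(a,None,fx=2.3,fy=2.3,interpolation=2));cv2.imwrite('pics/c2.png',cv2.resize(b,None,fx=2.2,fy=2.2,interpolation=2))"
```

```text
tester 7691 [ 0.47   -0.1768] (249.91775512695312, 252.48919677734375) 80.59829711914062 median [ 0.5105 -0.1839  0.0694]
rack 3941 [0.5327 0.1849] (80.15702056884766, 291.1268005371094) 5.799928188323975 median [0.5302 0.181  0.0294]
angle top 323 [ 0.5276 -0.1146] (39.70500564575195, 38.28211975097656) 76.9344253540039 median [ 0.5273 -0.1144  0.1403]
ball top 204 [0.5432 0.0751] (30.721593856811523, 30.539953231811523) 1.79166841506958 median [0.544  0.0743 0.1018]
ball handle 120 [0.5253 0.0742] (36.27621841430664, 55.10179138183594) 36.96833419799805 median [0.5203 0.0825 0.0704]
keybow 73 [0.5206 0.3028] (9.796772003173828, 29.059228897094727) 5.682146072387695 median [0.52   0.3018 0.0664]
brown 297 [ 0.365 -0.16 ] (39.276771545410156, 39.09223175048828) 63.37123107910156 median [ 0.3657 -0.1595  0.0622]
elbow 414 [0.5323 0.2644] (59.80876541137695, 59.75591278076172) 29.639196395874023 median [0.5401 0.2515 0.0754]
```

View pics/c1.png

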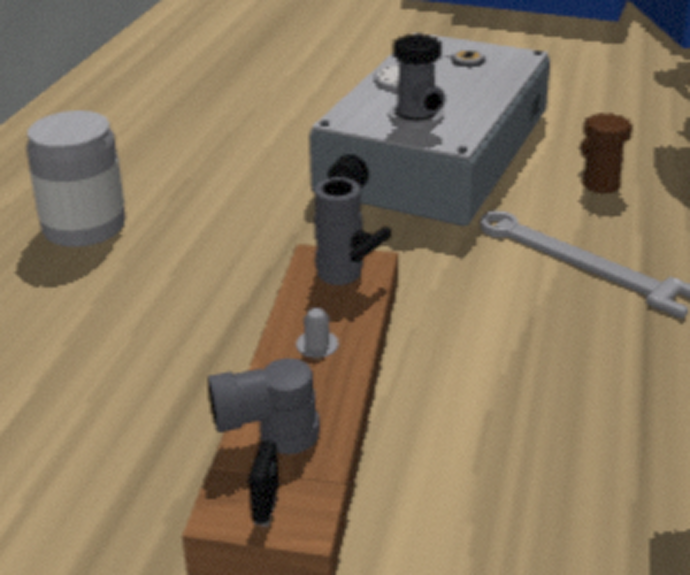

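View pics/c2.png

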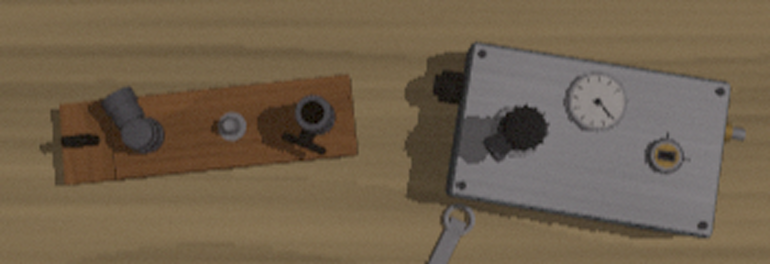

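The top view shows the rack on the left, with the key at (187,274), the elbow at (210,264), the free post at (255,267) and the ball valve at (291,265). The tester is on the right, with the keyhole at (453,281).

Two things could be taken for the angle valve:
- The grey one with a black knob on the tester spigot at (387,268). This is the one I choose.
- The brown look-alike on the bench at (408,347), which is not meant.

The crops confirm this choice. Next I fit the tester's pose.

```bash
cat > t.py <<'E'
from h import *
np.set_printoptions(precision=4,suppress=True)
p=shot('top');w=cloud(p);X,Y,Z=w[...,0],w[...,1],w[...,2]
m=((X>.41)&(X<.64)&(Y<-.03)&(Y>-.36)&(Z>.066)&(Z<.074)).astype(np.uint8)
m=cv2.morphologyEx(m,cv2.MORPH_OPEN,np.ones((7,7)))>0
r=cv2.minAreaRect(w[m][:,:2].astype(np.float32)*1000);print('tester',r)
# keyhole brass: network-free colour
R=p['pixels'].astype(int);b=(R[...,0]-R[...,2]>25)&(Z>.07)&(Z<.085)&(X>.4)&(Y<-.2)
v,u=np.nonzero(b);print('brass',len(u),u.mean(),v.mean(),atz(p,u.mean(),v.mean(),.076))
e=(np.hypot(X-.54,Y-.25)<.06)&(Z>.045)&(Z<.09)&(Y<.32)&(X>.535);q=w[e];print('elbow y max',np.sort(q[:,1])[-5:],'x',np.sort(q[:,0])[-3:])
ang=np.radians(5.8)
s=shot('side');ws=cloud(s);X,Y,Z=ws[...,0],ws[...,1],ws[...,2]
for l,c,rr in [('angle',(.5276,-.1146),.03),('ball',(.5432,.0751),.022),('key',(.5206,.3028),.02),('post',(.5352,.16),.015)]:
    k=(np.hypot(X-c[0],Y-c[1])<rr);z=np.sort(Z[k]);print(l,'side top z',z[-8:-1],'ctr',np.median(ws[k&(Z>z[-1]-.006)],0))
E
python3 t.py
```

```text
tester ((521.2781372070312, -185.9010467529297), (243.09803771972656, 143.54495239257812), 80.78730010986328)
brass 69 452.6521739130435 280.1304347826087 [ 0.5057 -0.2535  0.076 ]
elbow y max [0.2764 0.2764 0.2779 0.2784 0.2795] x [0.5699 0.5703 0.5706]
angle side top z [0.1402 0.1402 0.1402 0.1403 0.1404 0.1405 0.1408] ctr [ 0.5285 -0.1085  0.1391]
ball side top z [0.1018 0.1018 0.1019 0.1019 0.102  0.1021 0.1021] ctr [0.5449 0.08   0.1005]
key side top z [0.0672 0.0672 0.0674 0.0674 0.0676 0.0677 0.0677] ctr [0.521  0.3082 0.0658]
post side top z [0.0548 0.0549 0.0551 0.0551 0.0551 0.0552 0.0556] ctr [0.5362 0.1641 0.0532]
```

Request:
play_rows(targets=[[[0.4, 0.6, 0], [0, 0, 0.09], 1], [[0.7, 1.0, 0], [0, 0, 0.18], 1], [[1, 1, 0], [0, 0, 0.27], 1], [[1, 1, 0], [0, 0, 0.36], 1], [[1, 1, 0], [0, 0, 0.45], 1], [[1, 1, 0], [0, 0, 0.54], 1], [[1, 1, 0], [0, 0, 0.63], 1]], force=30)

```text
time_s: 2.15
tcp_pos: [0.3753, -0.4611, 0.2327]
tool_rot: [-3.142, 0.0, 1.452]
contact_force: [-0.4, -0.2, 0.7]
width: 0.0911
```

Request:
play_rows(targets=[[[0.35, 0.35, 0], [0, 0, 0], 1], [[0.7, 0.7, 0], [0, 0, 0], 1], [[1, 1, 0], [0, 0, 0], 1]])

```text
time_s: 2.45
tcp_pos: [0.4763, -0.3597, 0.2328]
tool_rot: [3.141, -0.0, 1.445]
contact_force: [-0.2, -1.0, -0.1]
width: 0.0914
```

Request:
play_rows(targets=[[[0.1, 0.4, 0], [0, 0, 0], 1], [[0.2, 0.8, 0], [0, 0, 0], 1], [[0.2, 1, 0], [0, 0, 0], 1], [[0.2, 1, 0], [0, 0, 0], 1], [[0.2, 1, 0], [0, 0, 0], 1]])

```text
time_s: 2.95
tcp_pos: [0.4951, -0.2616, 0.2329]
tool_rot: [3.141, 0.001, 1.446]
contact_force: [0.3, 0.5, 0.2]
width: 0.0912
```

```bash
python3 - <<'E'
from h import *
np.set_printoptions(precision=4,suppress=True)
p=shot('wrist','w1.png');T=np.linalg.inv(p['view']);print(T,p['fx'],read_state()['tcp_pos'])
for n,q in [('key',(.5052,-.2542,.076)),('knob',(.5276,-.115,.141)),('brass',(.5057,-.2535,.076))]: print(n,proj(p,q))
E
```

```text
[[ 0.9922 -0.1197 -0.0338  0.5044]
 [-0.1244 -0.9525 -0.2781 -0.1822]
 [ 0.0011  0.2801 -0.96    0.385 ]
 [ 0.      0.      0.      1.    ]] 373.35538774006585 [ 0.4951 -0.2621  0.2329]
key (np.float64(323.8086046196477), np.float64(224.10622685247534))
knob (np.float64(337.70614892453256), np.float64(10.513558546295314))
brass (np.float64(324.298593159135), np.float64(223.23472118973535))
```

View pics/w1.png

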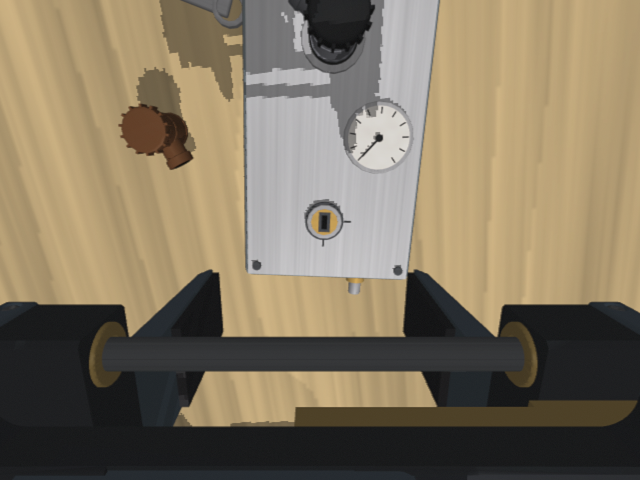

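Request:
play_rows(targets=[[[0.17, 0.4, 0], [0, 0, 0.07], 1], [[0.33, 0.8, 0], [0, 0, 0.144], 1], [[0.33, 1, 0], [0, 0, 0.144], 1], [[0.33, 1, 0], [0, 0, 0.144], 1], [[0.33, 1, 0], [0, 0, 0.144], 1]])

```text
time_s: 3.5
tcp_pos: [0.5282, -0.1622, 0.2327]
tool_rot: [3.141, 0.0, 1.671]
contact_force: [-0.0, -0.8, -0.7]
width: 0.0911
```

```bash
cat > k.py <<'E'
from h import *
import sys
np.set_printoptions(precision=4,suppress=True)
x,y,r,z0,z1=map(float,sys.argv[1:6])
p=shot('wrist');w=cloud(p);k=(np.hypot(w[...,0]-x,w[...,1]-y)<r)&(w[...,2]>z0)&(w[...,2]<z1)
q=w[k];c,rad=cv2.minEnclosingCircle(q[:,:2].astype(np.float32)*1000)
print(len(q),'circle',np.array(c)/1000,rad,'rect',cv2.minAreaRect(q[:,:2].astype(np.float32)*1000),'z',np.median(q[:,2]),'mid',(q.min(0)+q.max(0))/2)
s=read_state();print(s['time_s'],s['tcp_pos'],s['tool_rot'])
E
python3 k.py .5277 -.115 .035 .132 .15
```

```text
2739 circle [ 0.5282 -0.1139] 20.750049591064453 rect ((528.06298828125, -113.81658935546875), (40.23118209838867, 41.02208709716797), 86.97085571289062) z 0.14103409987617652 mid [ 0.5281 -0.1138  0.1379]
3.55 [ 0.5281 -0.1626  0.2327] [3.1415 0.0005 1.6703]
```

Request:
play_rows(targets=[[[0, 0.4, 0], [0, 0, 0], 1], [[0, 0.475, -0.3], [0, 0, 0], 1], [[0, 0.475, -0.6], [0, 0, 0], 1], [[0, 0.475, -0.85], [0, 0, 0], 1], [[0, 0.475, -0.98], [0, 0, 0], 1], [[0, 0.475, -0.98], [0, 0, 0], 1], [[0, 0.475, -0.98], [0, 0, 0], 0.3], [[0, 0.475, -0.98], [0, 0, 0], 0]], force=30)

```text
time_s: 4.35
tcp_pos: [0.5287, -0.1145, 0.1356]
tool_rot: [3.14, 0.001, 1.671]
contact_force: [0.5, 0.4, 1.2]
width: 0.0782
```

Request:
play_rows(targets=[[[0, 0, 0], [0, 0, 0], 0], [[0, 0, 0], [0, 0, 0], 0], [[0, 0, 0], [0, 0, 0], 0], [[0, 0, 0], [0, 0, 0], 0], [[0, 0, 0], [0, 0, 0], 0], [[0, 0, 0], [0, 0, 0], 0]])

```text
time_s: 4.95
tcp_pos: [0.5281, -0.1137, 0.1347]
tool_rot: [3.142, 0.0, 1.672]
contact_force: [-0.4, 0.2, 0.9]
width: 0.0373
```

Request:
play_rows(targets=[[[0, 0, 0.2], [0, 0, 0], 0], [[0, 0, 0.6], [0, 0, 0], 0], [[0, 0, 1], [0, 0, 0], 0], [[0, 0.4, 1], [0, 0, 0], 0], [[0, 0.8, 1], [0, 0, 0], 0], [[0.07, 1, 1], [0, 0, 0], 0]])

```text
time_s: 5.55
tcp_pos: [0.5342, -0.0113, 0.235]
tool_rot: [-3.141, -0.001, 1.672]
contact_force: [-0.2, -1.0, -1.5]
width: 0.0373
```

Request:
play_rows(targets=[[[0, 0.4, 0], [0, 0, 0], 0], [[0, 0.8, 0], [0, 0, 0], 0], [[0, 1, 0], [0, 0, 0], 0], [[0, 1, 0], [0, 0, 0], 0], [[0, 1, 0], [0, 0, 0], 0]])

```text
time_s: 6.05
tcp_pos: [0.535, 0.0864, 0.2346]
tool_rot: [-3.141, 0.0, 1.673]
contact_force: [0.1, -1.1, -0.1]
width: 0.0371
```

```bash
cat > post.py <<'E'
from h import *
np.set_printoptions(precision=4,suppress=True)
p=shot('wrist','w2.png');w=cloud(p);X,Y,Z=w[...,0],w[...,1],w[...,2]
k=(np.hypot(X-.535,Y-.16)<.02)&(Z>.045)&(Z<.06);q=w[k];print(len(q), len(q) and (q.min(0)+q.max(0))/2, len(q) and np.median(q,0), np.nanmax(q[:,2]) if len(q) else 0)
k=(Z>.024)&(Z<.035)&(abs(X-.53)<.07)&(Y>.0)&(Y<.35);print('rack',cv2.minAreaRect(w[k][:,:2].astype(np.float32)*1000))
print(proj(p,(.5352,.16,.056)),proj(p,(.5432,.0751,.102)))
k=(np.hypot(X-.5435,Y-.075)<.022)&(Z>.095)&(Z<.11);q=w[k]
if len(q): print('ball',len(q),(q.min(0)+q.max(0))/2)
s=read_state();print(s['time_s'],s['tcp_pos'],s['width'])
E
python3 post.py
```

```text
304 [0.536  0.1611 0.0535] [0.5359 0.1612 0.0548] 0.05823032544372719
rack ((536.2342529296875, 159.28216552734375), (80.14485931396484, 235.19955444335938), 5.793024063110352)
(np.float64(322.0769888000627), np.float64(144.8258399539534)) (np.float64(321.87454186425816), np.float64(256.2556666777175))
ball 644 [0.5456 0.0811 0.1   ]
6.1 [0.535  0.0859 0.2346] 0.03702787010759986
```

View pics/w2.png

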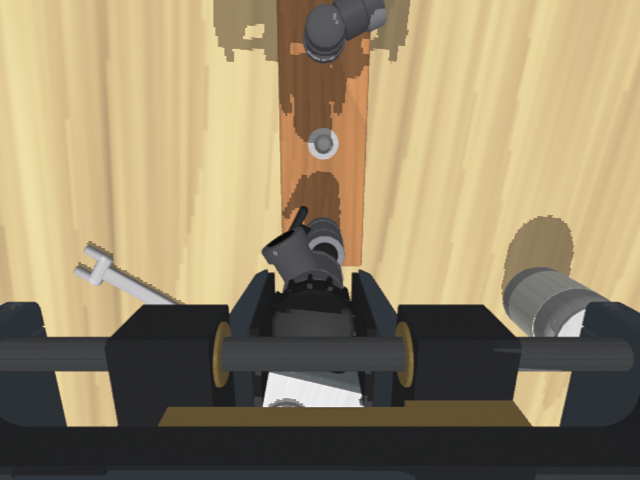

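Request:
play_rows(targets=[[[0, 0.4, 0], [0, 0, 0], 0], [[0, 0.745, 0], [0, 0, 0], 0], [[0, 0.745, -0.3], [0, 0, 0], 0], [[0, 0.745, -0.6], [0, 0, 0], 0], [[0, 0.745, -0.85], [0, 0, 0], 0], [[0, 0.745, -0.85], [0, 0, 0], 0]])

```text
time_s: 6.7
tcp_pos: [0.5335, 0.1595, 0.147]
tool_rot: [-3.136, 0.001, 1.67]
contact_force: [-0.6, -0.1, 0.4]
width: 0.0373
```

Request:
play_rows(targets=[[[0, 0, -0.15], [0, 0, 0], 0], [[0, 0, -0.3], [0, 0, 0], 0], [[0, 0, -0.4], [0, 0, 0], 0], [[0, 0, -0.5], [0, 0, 0], 0], [[0, 0, -0.58], [0, 0, 0], 0], [[0, 0, -0.625], [0, 0, 0], 0], [[0, 0, -0.625], [0, 0, 0], 0]])

```text
time_s: 7.4
tcp_pos: [0.5352, 0.1607, 0.0871]
tool_rot: [-3.142, 0.0, 1.672]
contact_force: [-0.6, 0.9, -0.4]
width: 0.0371
```

Request:
play_rows(targets=[[[0, 0, 0], [0, 0, 0], 0.8], [[0, 0, 0], [0, 0, 0], 0.8], [[0, 0, 0], [0, 0, 0], 0.8], [[0, 0, 0], [0, 0, 0], 0.8], [[0, 0, 0.3], [0, 0, 0], 0.8], [[0, 0, 0.7], [0, 0, 0], 0.8], [[0, 0, 1], [0, 0, 0], 0.8], [[0, 0, 1], [0, 0, 0], 0.8]])

```text
time_s: 8.2
tcp_pos: [0.5371, 0.1612, 0.1912]
tool_rot: [3.135, -0.001, 1.672]
contact_force: [0.5, 0.4, -0.3]
width: 0.0731
```

```bash
cat > chk.py <<'E'
from h import *
np.set_printoptions(precision=4,suppress=True)
p=shot('side','s2.png');w=cloud(p);X,Y,Z=w[...,0],w[...,1],w[...,2]
k=(np.hypot(X-.5355,Y-.161)<.022)&(Z>.06)&(Z<.12);print('angle top z',np.sort(Z[k])[-8:],'expect .093')
cv2.imwrite('pics/s2c.png',cv2.resize(cv2.imread('pics/s2.png')[170:400,200:450],None,fx=2,fy=2))
s=read_state();print(s['time_s'],s['tcp_pos'],s['width'])
E
python3 chk.py; python3 k.py .5435 .0752 .022 .098 .106
```

```text
angle top z [0.0926 0.0926 0.0926 0.0926 0.0927 0.0927 0.0927 0.0928] expect .093
8.25 [0.5361 0.161  0.1891] 0.07286114179566014
564 circle [0.5448 0.0749] 15.911993026733398 rect ((545.4549560546875, 68.09609985351562), (31.8218936920166, 15.621978759765625), 5.73651123046875) z 0.10249451388356119 mid [0.5448 0.0684 0.1025]
8.3 [0.5353 0.1609 0.1877] [ 3.1402 -0.0001  1.6716]
```

Request:
play_rows(targets=[[[0.04, -0.4, 0], [0, 0, 0], 0.8], [[0.087, -0.857, 0], [0, 0, 0], 0.8], [[0.087, -0.857, 0], [0, 0, 0], 0.8], [[0.087, -0.857, -0.3], [0, 0, 0], 0.8], [[0.087, -0.857, -0.6], [0, 0, 0], 0.8], [[0.087, -0.857, -0.85], [0, 0, 0], 0.8], [[0.087, -0.857, -0.94], [0, 0, 0], 0.8], [[0.087, -0.857, -0.94], [0, 0, 0], 0.8]])

```text
time_s: 9.1
tcp_pos: [0.5427, 0.0753, 0.0917]
tool_rot: [-3.138, -0.0, 1.672]
contact_force: [-0.3, -0.0, 0.3]
width: 0.0729
```

Request:
play_rows(targets=[[[0, 0, 0], [0, 0, 0], 0], [[0, 0, 0], [0, 0, 0], 0], [[0, 0, 0], [0, 0, 0], 0], [[0, 0, 0], [0, 0, 0], 0], [[0, 0, 0], [0, 0, 0], 0], [[0, 0, 0], [0, 0, 0], 0], [[0, 0, 0], [0, 0, 0], 0]])

```text
time_s: 9.8
tcp_pos: [0.5442, 0.0751, 0.0935]
tool_rot: [3.141, 0.0, 1.672]
contact_force: [0.9, 0.3, 5.7]
width: 0.0335
```

Request:
play_rows(targets=[[[0, 0, 0.2], [0, 0, 0], 0], [[0, 0, 0.6], [0, 0, 0], 0], [[0, 0, 1], [0, 0, 0], 0], [[-0.08, -0.4, 1], [0, 0, 0], 0], [[-0.16, -0.8, 1], [0, 0, 0], 0], [[-0.16, -0.8, 1], [0, 0, 0], 0], [[-0.16, -0.8, 1], [0, 0, 0], 0]])

```text
time_s: 10.5
tcp_pos: [0.5275, -0.0056, 0.1931]
tool_rot: [-3.141, -0.0, 1.67]
contact_force: [-0.2, 0.4, -2.1]
width: 0.0336
```

```bash
cat > sp.py <<'E'
from h import *
np.set_printoptions(precision=4,suppress=True)
p=shot('top','t3.png');w=cloud(p);X,Y,Z=w[...,0],w[...,1],w[...,2]
k=(np.hypot(X-.528,Y+.115)<.03)&(Z>.085)&(Z<.11);q=w[k];print('spigot',len(q),len(q) and (q.min(0)+q.max(0))/2,len(q) and np.median(q,0))
k=(np.hypot(X-.528,Y+.115)<.035)&(Z>.0745)&(Z<.083);q=w[k]
if len(q):print('washer',len(q),(q.min(0)+q.max(0))/2,cv2.minEnclosingCircle(q[:,:2].astype(np.float32)*1000))
s=read_state();print(s['time_s'],s['tcp_pos'],s['width'])
u,v=map(int,proj(p,(.528,-.114,.1)));cv2.imwrite('pics/t3c.png',cv2.resize(cv2.imread('pics/t3.png')[v-60:v+60,u-90:u+130],None,fx=3,fy=3))
E
python3 sp.py
```

```text
spigot 0 0 0
10.55 [ 0.5277 -0.0048  0.1931] 0.03353989907561064
```

View pics/t3c.png

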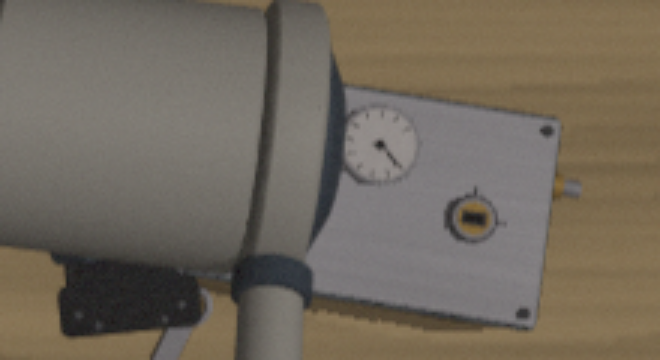

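Request:
play_rows(targets=[[[0, -0.4, 0], [0, 0, 0], 0], [[0, -0.8, 0], [0, 0, 0], 0], [[0, -1, 0], [0, 0, 0], 0], [[0, -1, 0], [0, 0, 0], 0]])

```text
time_s: 10.95
tcp_pos: [0.5282, -0.1063, 0.1929]
tool_rot: [-3.141, 0.0, 1.67]
contact_force: [0.3, 1.3, -1.4]
width: 0.0336
```

Request:
play_rows(targets=[[[0, -0.095, 0], [0, 0, 0], 0], [[0, -0.095, -0.1], [0, 0, 0], 0], [[0, -0.095, -0.2], [0, 0, 0], 0], [[0, -0.095, -0.3], [0, 0, 0], 0], [[0, -0.095, -0.4], [0, 0, 0], 0], [[0, -0.095, -0.48], [0, 0, 0], 0], [[0, -0.095, -0.52], [0, 0, 0], 0], [[0, -0.095, -0.52], [0, 0, 0], 0]])

```text
time_s: 11.75
tcp_pos: [0.5281, -0.1143, 0.1411]
tool_rot: [3.141, 0.0, 1.672]
contact_force: [-0.1, 0.3, -0.6]
width: 0.0338
```

Down without resistance. I release, lift, and check from the side and wrist.

Request:
play_rows(targets=[[[0, 0, 0], [0, 0, 0], 0.8], [[0, 0, 0], [0, 0, 0], 0.8], [[0, 0, 0], [0, 0, 0], 0.8], [[0, 0, 0], [0, 0, 0], 0.8], [[0, 0, 0.3], [0, 0, 0], 0.8], [[0, 0, 0.7], [0, 0, 0], 0.8], [[0, 0, 0.9], [0, 0, 0], 0.8], [[0, 0, 0.9], [0, 0, 0], 0.8]])

```text
time_s: 12.55
tcp_pos: [0.5292, -0.1149, 0.2341]
tool_rot: [3.137, 0.002, 1.672]
contact_force: [-0.1, 0.4, -0.8]
width: 0.073
```

Request:
play_rows(targets=[[[-0.1, -0.4, 0], [0, 0, -0.06], 0.8], [[-0.2, -0.8, 0], [0, 0, -0.12], 0.8], [[-0.2, -1, 0], [0, 0, -0.166], 0.8], [[-0.2, -1, 0], [0, 0, -0.166], 0.8], [[-0.2, -1, 0], [0, 0, -0.166], 0.8], [[-0.2, -1, 0], [0, 0, -0.166], 0.8]])

```text
time_s: 13.15
tcp_pos: [0.5077, -0.2135, 0.2308]
tool_rot: [-3.141, -0.0, 1.412]
contact_force: [-0.0, -0.1, 0.3]
width: 0.0728
```

```bash
python3 - <<'E'
from h import *
np.set_printoptions(precision=4,suppress=True)
p=shot('wrist','w4.png');w=cloud(p);X,Y,Z=w[...,0],w[...,1],w[...,2]
k=(np.hypot(X-.528,Y+.114)<.024)&(Z>.143)&(Z<.16);q=w[k]
if len(q):print('ball top',len(q),(q.min(0)+q.max(0))/2,np.median(q,0),'expect z .150')
s=read_state();print(s['time_s'],s['tcp_pos'],s['tool_rot'])
# brass/bezel
R=p['pixels'].astype(int);b=(R[...,0]-R[...,2]>40)&(np.hypot(X-.505,Y+.253)<.013)
v,u=np.nonzero(b);pts=np.array([atz(p,a,c,.076)[:2] for a,c in zip(u,v)],np.float32)
print('brass',len(u),pts.mean(0),cv2.minEnclosingCircle(pts*1000))
k=(np.hypot(X-.505,Y+.253)<.025)&(Z>.0735)&(Z<.079);q=w[k]
print('bezel',len(q),cv2.minEnclosingCircle(q[:,:2].astype(np.float32)*1000),np.median(q[:,2]))
bl=(R.sum(-1)<130)&(np.hypot(X-.505,Y+.253)<.011);v,u=np.nonzero(bl);pts=np.array([atz(p,a,c,.076)[:2] for a,c in zip(u,v)],np.float32);print('slot',len(u),cv2.minAreaRect(pts*1000) if len(u) else 0)
u0,v0=map(int,proj(p,(.505,-.253,.076)));print(u0,v0);cv2.imwrite('pics/w4c.png',cv2.resize(cv2.imread('pics/w4.png')[v0-50:v0+50,u0-60:u0+60],None,fx=5,fy=5))
m=(np.abs(Z-.070)<.003)&(np.abs(X-.52)<.12)&(Y<-.1)&(Y>-.35);print('tester partial',cv2.minAreaRect(w[m][:,:2].astype(np.float32)*1000))
p=shot('side');w=cloud(p);X,Y,Z=w[...,0],w[...,1],w[...,2]
k=(np.hypot(X-.528,Y+.114)<.024)&(Z>.12)&(Z<.165);print('side ball top',np.sort(Z[k])[-6:])
E
```

```text
ball top 2611 [ 0.5275 -0.113   0.1481] [ 0.5275 -0.1129  0.1505] expect z .150
13.2 [ 0.5078 -0.2134  0.2309] [-3.141  -0.0004  1.4126]
brass 296 [ 0.5056 -0.2518] ((505.4362487792969, -252.16714477539062), 11.362218856811523)
bezel 886 ((505.30340576171875, -251.53189086914062), 16.434541702270508) 0.07606578612889123
slot 48 ((505.1701965332031, -252.47393798828125), (10.322728157043457, 2.645941972732544), 81.06980895996094)
317 278
tester partial ((519.529052734375, -196.30374145507812), (217.45114135742188, 145.07937622070312), 80.88521575927734)
side ball top [0.1499 0.15   0.1501 0.1501 0.1504 0.1504]
```

View pics/w4c.png

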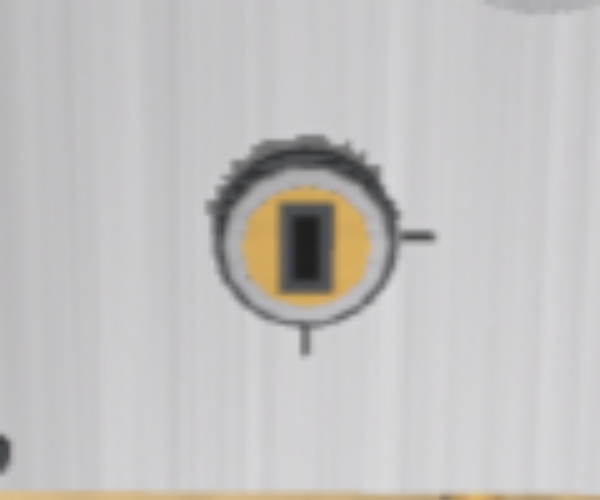

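Request:
play_rows(targets=[[[0, 0.4, 0], [0, 0, 0.05], 0.45], [[0.05, 0.8, 0], [0, 0, 0.1], 0.45], [[0.126, 1, 0], [0, 0, 0.166], 0.45]])

```text
time_s: 13.55
tcp_pos: [0.5198, -0.1112, 0.2312]
tool_rot: [-3.141, -0.001, 1.677]
contact_force: [-0.5, -0.8, -0.2]
width: 0.0521
```

Request:
play_rows(targets=[[[0, 0.4, 0], [0, 0, 0], 0.45], [[0, 0.8, 0], [0, 0, 0], 0.45], [[0, 1, 0], [0, 0, 0], 0.45]])

```text
time_s: 13.85
tcp_pos: [0.5199, -0.0111, 0.2312]
tool_rot: [-3.141, -0.001, 1.675]
contact_force: [0.5, 0.5, -0.1]
width: 0.0414
```

Request:
play_rows(targets=[[[0, 0.4, 0], [0, 0, 0], 0.45], [[0, 0.8, 0], [0, 0, 0], 0.45], [[0, 1, 0], [0, 0, 0], 0.45]])

```text
time_s: 14.15
tcp_pos: [0.5198, 0.0889, 0.2313]
tool_rot: [3.142, -0.001, 1.674]
contact_force: [0.6, -0.9, 0.0]
width: 0.0409
```

Request:
play_rows(targets=[[[0, 0.4, 0], [0, 0, 0], 0.45], [[0, 0.8, 0], [0, 0, 0], 0.45], [[0, 1, 0], [0, 0, 0], 0.45]])

```text
time_s: 14.45
tcp_pos: [0.5198, 0.1889, 0.2312]
tool_rot: [3.141, -0.001, 1.675]
contact_force: [-0.9, -0.2, -0.4]
width: 0.0411
```

Request:
play_rows(targets=[[[0, 0.4, 0], [0, 0, 0], 0.45], [[0, 0.5, 0], [0, 0, 0], 0.45], [[0, 0.5, 0], [0, 0, 0], 0.45], [[0, 0.5, 0], [0, 0, 0], 0.45], [[0, 0.5, 0], [0, 0, 0], 0.45]])

```text
time_s: 14.95
tcp_pos: [0.5203, 0.2347, 0.2312]
tool_rot: [-3.141, 0.0, 1.671]
contact_force: [-1.0, -0.1, 0.0]
width: 0.0408
```

```bash
python3 k.py .5206 .303 .025 .06 .08; python3 k.py .5206 .303 .025 .062 .08; python3 k.py .54 .2466 .03 .07 .09
```

```text
450 circle [0.5219 0.3054] 14.984786987304688 rect ((521.5159912109375, 305.4076232910156), (10.012479782104492, 29.66803741455078), 5.946847915649414) z 0.06770157524357018 mid [0.5212 0.3054 0.0662]
15.0 [0.5204 0.2346 0.2313] [-3.1415  0.0002  1.6707]
433 circle [0.5216 0.3054] 14.920025825500488 rect ((521.1414184570312, 305.3288879394531), (9.234816551208496, 29.668899536132812), 6.512702941894531) z 0.06772130959836875 mid [0.5213 0.3054 0.0669]
15.05 [0.5205 0.2347 0.2313] [-3.1416  0.0001  1.6706]
1954 circle [0.5405 0.2491] 28.58545684814453 rect ((538.2554321289062, 252.53578186035156), (56.306217193603516, 30.631650924682617), 33.048179626464844) z 0.076344465532552 mid [0.5402 0.2537 0.076 ]
15.1 [0.5205 0.2348 0.2313] [-3.1415  0.0001  1.6706]
```

Request:
play_rows(targets=[[[0, 0.4, 0], [0, 0, 0], 0.45], [[0.005, 0.7, 0], [0, 0, 0], 0.45], [[0.005, 0.7, 0], [0, 0, 0], 0.45], [[0.005, 0.7, -0.4], [0, 0, 0], 0.45], [[0.005, 0.7, -0.8], [0, 0, 0], 0.45], [[0.005, 0.7, -1], [0, 0, 0], 0.45], [[0.005, 0.7, -1], [0, 0, 0], 0.45]])

```text
time_s: 15.8
tcp_pos: [0.5195, 0.304, 0.1286]
tool_rot: [-3.137, 0.002, 1.671]
contact_force: [-0.0, -1.2, 1.0]
width: 0.041
```

Request:
play_rows(targets=[[[0, 0, -0.2], [0, 0, 0], 0.45], [[0, 0, -0.4], [0, 0, 0], 0.45], [[0, 0, -0.6], [0, 0, 0], 0.45], [[0, 0, -0.75], [0, 0, 0], 0.45], [[0, 0, -0.75], [0, 0, 0], 0.45], [[0, 0, -0.75], [0, 0, 0], 0.45]])

```text
time_s: 16.4
tcp_pos: [0.5217, 0.3056, 0.0575]
tool_rot: [3.14, -0.0, 1.671]
contact_force: [0.1, 0.3, -0.1]
width: 0.041
```

Request:
play_rows(targets=[[[0, 0, 0], [0, 0, 0], 0], [[0, 0, 0], [0, 0, 0], 0], [[0, 0, 0], [0, 0, 0], 0], [[0, 0, 0], [0, 0, 0], 0], [[0, 0, 0], [0, 0, 0], 0], [[0, 0, 0], [0, 0, 0], 0]], force=40)

```text
time_s: 17.0
tcp_pos: [0.5211, 0.3057, 0.0565]
tool_rot: [3.141, -0.0, 1.672]
contact_force: [-0.7, -0.5, 5.5]
width: 0.0097
```

Request:
play_rows(targets=[[[0, 0, 0.15], [0, 0, 0], 0], [[0, 0, 0.3], [0, 0, 0], 0], [[0, 0, 0.6], [0, 0, 0], 0], [[0, 0, 1], [0, 0, 0], 0], [[0, 0, 1], [0, 0, 0], 0]])

```text
time_s: 17.5
tcp_pos: [0.5231, 0.3067, 0.1609]
tool_rot: [3.135, -0.002, 1.672]
contact_force: [1.2, -0.7, -1.5]
width: 0.0098
```

Request:
play_rows(targets=[[[0, -0.2, 0.4], [0, 0, 0], 0], [[0, -0.6, 0.75], [0, 0, 0], 0], [[0, -1, 0.75], [0, 0, 0], 0]])

```text
time_s: 17.8
tcp_pos: [0.5225, 0.2057, 0.2346]
tool_rot: [3.136, -0.001, 1.673]
contact_force: [1.8, 0.4, -1.5]
width: 0.0097
```

Request:
play_rows(targets=[[[0, -0.4, 0], [0, 0, 0], 0], [[0, -0.8, 0], [0, 0, 0], 0], [[0, -1, 0], [0, 0, 0], 0]])

```text
time_s: 18.1
tcp_pos: [0.5204, 0.103, 0.2309]
tool_rot: [-3.141, 0.0, 1.67]
contact_force: [-0.9, 0.3, -0.7]
width: 0.0098
```

Request:
play_rows(targets=[[[0, -0.4, 0], [0, 0, 0], 0], [[0, -0.8, 0], [0, 0, 0], 0], [[0, -1, 0], [0, 0, 0], 0]])

```text
time_s: 18.4
tcp_pos: [0.5206, 0.0031, 0.2308]
tool_rot: [-3.141, 0.0, 1.67]
contact_force: [-0.4, -0.5, -0.8]
width: 0.0096
```

Request:
play_rows(targets=[[[-0.05, -0.4, 0], [0, 0, -0.05], 0], [[-0.1, -0.8, 0], [0, 0, -0.1], 0], [[-0.157, -1, 0], [0, 0, -0.166], 0]])

```text
time_s: 18.7
tcp_pos: [0.5048, -0.0969, 0.2307]
tool_rot: [-3.141, 0.0, 1.406]
contact_force: [-0.3, 0.2, 0.4]
width: 0.0096
```

Request:
play_rows(targets=[[[0, -0.4, 0], [0, 0, 0], 0], [[0, -0.8, 0], [0, 0, 0], 0], [[0, -1, 0], [0, 0, 0], 0], [[0, -1, 0], [0, 0, 0], 0]])

```text
time_s: 19.1
tcp_pos: [0.505, -0.1968, 0.2306]
tool_rot: [-3.141, 0.0, 1.408]
contact_force: [-0.1, -0.6, -0.1]
width: 0.0097
```

Request:
play_rows(targets=[[[0, -0.4, 0], [0, 0, 0], 0], [[0, -0.58, 0], [0, 0, 0], 0], [[0, -0.58, -0.3], [0, 0, 0], 0], [[0, -0.58, -0.6], [0, 0, 0], 0], [[0, -0.58, -0.88], [0, 0, 0], 0], [[0, -0.58, -0.88], [0, 0, 0], 0], [[0, -0.58, -0.88], [0, 0, 0], 0], [[0, -0.58, -0.88], [0, 0, 0], 0]])

```text
time_s: 19.9
tcp_pos: [0.506, -0.2525, 0.1446]
tool_rot: [3.14, 0.001, 1.411]
contact_force: [0.1, 0.0, -0.8]
width: 0.0102
```

```bash
python3 - <<'E'
from h import *
np.set_printoptions(precision=4,suppress=True)
s=read_state();print(s['time_s'],s['tcp_pos'],s['tool_rot'],s['width'],s['qpos'])
a=shot('wrist','w5.png');t=s['tcp_pos']
print([np.round(proj(a,q)) for q in [(t[0],t[1],t[2]-.0525),(.5054,-.253,.076),(t[0],t[1],t[2]+.012)]])
u,v=map(int,proj(a,(.5054,-.253,.09)));A=cv2.resize(cv2.imread('pics/w5.png')[v-75:v+75,u-65:u+65],None,fx=3,fy=3)
b=shot('side','s5.png');print([np.round(proj(b,q),1) for q in [(t[0],t[1],t[2]-.0525),(.5054,-.253,.076)]])
u,v=map(int,proj(b,(.5054,-.253,.11)));B=cv2.resize(cv2.imread('pics/s5.png')[v-40:v+40,u-45:u+45],None,fx=4.4,fy=5.63)
cv2.imwrite('pics/c5.png',np.hstack([A,B[:450]]))
E
```

```text
19.9 [ 0.506  -0.2525  0.1446] [3.1398 0.0007 1.4111] 0.010226539334995285 [-0.5686  0.5118  1.5978  0.0001  1.0301 -0.4089]
[array([313., 278.]), array([312., 270.]), array([314., 334.])]
[array([383.8, 186. ]), array([383.8, 192.7])]
```

View pics/c5.png

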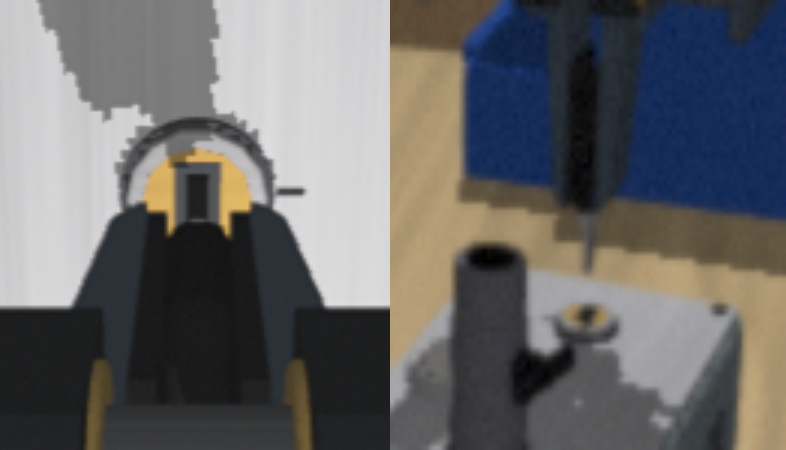

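Request:
play_rows(targets=[[[-0.005, 0, -0.06], [0, 0, 0], 0], [[-0.005, 0, -0.1], [0, 0, 0], 0], [[-0.005, 0, -0.13], [0, 0, 0], 0], [[-0.005, 0, -0.16], [0, 0, 0], 0], [[-0.005, 0, -0.18], [0, 0, 0], 0], [[-0.005, 0, -0.2], [0, 0, 0], 0], [[-0.005, 0, -0.2], [0, 0, 0], 0]])

```text
time_s: 20.7
tcp_pos: [0.5048, -0.2524, 0.123]
tool_rot: [3.142, -0.0, 1.411]
contact_force: [1.1, 0.2, -1.9]
width: 0.0097
```

Request:
play_rows(targets=[[[0, 0, -0.02], [0, 0, 0.045], 0], [[0, 0, -0.04], [0, 0, -0.045], 0], [[0, 0, -0.06], [0, 0, 0.045], 0], [[0, 0, -0.08], [0, 0, -0.045], 0], [[0, 0, -0.1], [0, 0, 0.045], 0], [[0, 0, -0.12], [0, 0, -0.045], 0], [[0, 0, -0.14], [0, 0, 0.045], 0], [[0, 0, -0.16], [0, 0, -0.045], 0]])

```text
time_s: 21.5
tcp_pos: [0.5056, -0.2527, 0.1083]
tool_rot: [3.139, 0.0, 1.358]
contact_force: [2.6, 4.8, 16.8]
width: 0.01
```

Request:
play_rows(targets=[[[0, 0, 0], [0, 0, 0.08], 0], [[0, 0, -0.01], [0, 0, 0], 0], [[0, 0, -0.025], [0, 0, 0.08], 0], [[0, 0, -0.04], [0, 0, 0], 0], [[0, 0, -0.055], [0, 0, 0.08], 0], [[0, 0, -0.055], [0, 0, 0], 0], [[0, 0, -0.055], [0, 0, 0.04], 0], [[0, 0, -0.055], [0, 0, 0.04], 0]])

```text
time_s: 22.3
tcp_pos: [0.5049, -0.2524, 0.1022]
tool_rot: [3.141, 0.0, 1.405]
contact_force: [-0.8, 2.0, 6.2]
width: 0.0098
```

```bash
python3 - <<'E'
from h import *
np.set_printoptions(precision=4,suppress=True)
s=read_state();t=s['tcp_pos'];print(s['time_s'],t,s['tool_rot'],s['contact_force'],s['torque'],s['width'])
b=shot('side','s6.png');u,v=map(int,proj(b,(.5054,-.253,.095)));B=cv2.resize(cv2.imread('pics/s6.png')[v-35:v+35,u-40:u+40],None,fx=6,fy=6,interpolation=cv2.INTER_CUBIC)
print([np.round((np.array(proj(b,(.5054,-.253,z)))-(u-40,v-35))*6) for z in (.076,.114,.14)])
cv2.imwrite('pics/c6.png',B)
E
```

```text
22.3 [ 0.5049 -0.2524  0.1022] [3.141  0.0001 1.4049] [-0.7592  1.9615  6.1617] [ 0.1901  0.0599 -0.0217] 0.009817166985269065
[array([239., 262.]), array([243., 166.]), array([247.,  98.])]
```

View pics/c6.png

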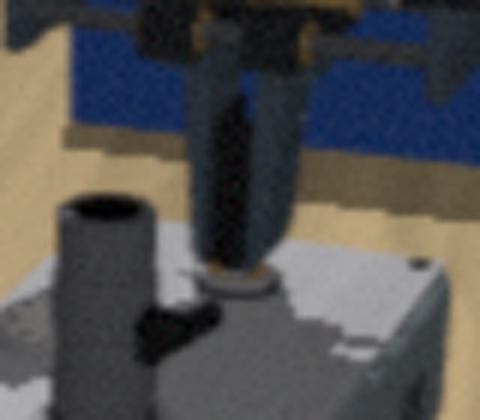

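Request:
play_rows(targets=[[[0, 0, -0.01], [0, 0, 0.04], 0], [[0, 0, -0.02], [0, 0, -0.03], 0], [[0, 0, -0.02], [0, 0, 0.01], 0], [[0, 0, -0.02], [0, 0, 0], 0], [[0, 0, -0.02], [0, 0, 0], 0]])

```text
time_s: 22.85
tcp_pos: [0.506, -0.2527, 0.1015]
tool_rot: [3.138, 0.001, 1.402]
contact_force: [0.6, 5.7, 24.4]
width: 0.0101
```

Request:
play_rows(targets=[[[0, 0, 0.008], [0, 0, 0], 0], [[0, 0, 0.008], [0, 0, -0.09], 0], [[0, 0, 0.008], [0, 0, -0.18], 0], [[0, 0, 0.008], [0, 0, -0.27], 0], [[0, 0, 0.008], [0, 0, -0.36], 0], [[0, 0, 0.008], [0, 0, -0.45], 0], [[0, 0, 0.008], [0, 0, -0.54], 0], [[0, 0, 0.008], [0, 0, -0.54], 0]], force=50)

```text
time_s: 23.65
tcp_pos: [0.5059, -0.2528, 0.1018]
tool_rot: [3.139, -0.002, 0.549]
contact_force: [2.2, 1.9, 15.7]
width: 0.0098
```

Request:
play_rows(targets=[[[0, 0, 0], [0, 0, -0.09], 0], [[0, 0, 0], [0, 0, -0.18], 0], [[0, 0, 0], [0, 0, -0.27], 0], [[0, 0, 0], [0, 0, -0.36], 0], [[0, 0, 0], [0, 0, -0.45], 0], [[0, 0, 0], [0, 0, -0.54], 0], [[0, 0, 0], [0, 0, -0.585], 0], [[0, 0, 0], [0, 0, -0.585], 0]])

```text
time_s: 24.45
tcp_pos: [0.5059, -0.2529, 0.1019]
tool_rot: [3.141, -0.003, -0.367]
contact_force: [0.3, 1.5, 17.4]
width: 0.0097
```

```bash
python3 - <<'E'
from h import *
np.set_printoptions(precision=4,suppress=True)
s=read_state();print(s['time_s'],s['tcp_pos'],s['tool_rot'],s['contact_force'],s['torque'],s['width'])
a=shot('wrist','w7.png');A=cv2.imread('pics/w7.png')
b=shot('top','t7.png');u,v=map(int,proj(b,(.528,-.19,.08)));B=cv2.imread('pics/t7.png')[v-50:v+60,u-80:u+80]
cv2.imwrite('pics/c7.png',np.hstack([cv2.resize(A,(440,330)),cv2.resize(B,(360,330))]))
q=cloud(a)
for n,c,z in [('ball',(.528,-.114),.15)]:
    k=(np.hypot(q[...,0]-c[0],q[...,1]-c[1])<.03)&(abs(q[...,2]-z)<.006);print(n,k.sum(),np.median(q[k],0) if k.any() else '')
p=shot('side');w=cloud(p)
for n,c,z in [('ball',(.528,-.114),.15),('angle',(.5357,.161),.093)]:
    k=(np.hypot(w[...,0]-c[0],w[...,1]-c[1])<.024)&(abs(w[...,2]-z)<.02);print(n,np.sort(w[k][:,2])[-3:])
E
```

```text
24.45 [ 0.5059 -0.2529  0.1019] [ 3.1412 -0.0032 -0.3671] [ 0.3407  1.4877 17.4314] [ 0.4206 -0.1996  0.0361] 0.009656363167212212
ball 0 
ball [0.1502 0.1502 0.1508]
angle [0.0928 0.0928 0.0928]
```

View pics/c7.png

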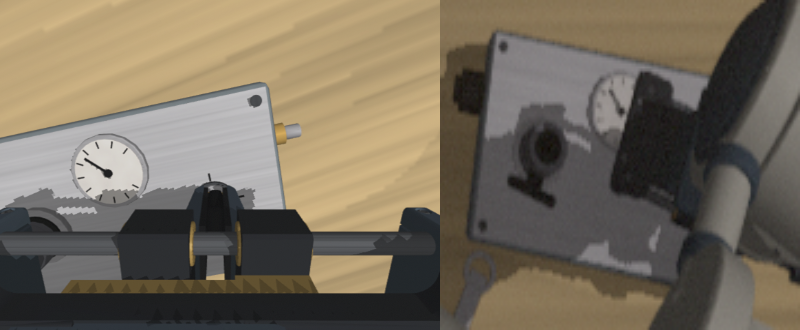

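Request:
play_rows(targets=[[[0, 0, 0], [0, 0, -0.03], 0], [[0, 0, 0], [0, 0, -0.03], 0], [[0, 0, 0], [0, 0, -0.03], 0], [[0, 0, 0], [0, 0, -0.03], 0]])

```text
time_s: 25.0
tcp_pos: [0.5059, -0.253, 0.1019]
tool_rot: [3.141, -0.003, -0.411]
contact_force: [1.4, 0.7, 17.2]
width: 0.0099
```

```bash
python3 - <<'E'
from h import *
np.set_printoptions(precision=4,suppress=True)
for i in range(3):
    a=shot('wrist');s=read_state();print(s['time_s'],s['tcp_pos'],s['tool_rot'],s['contact_force'],s['torque'])
q=cloud(a);R=a['pixels'].astype(int).sum(-1)
# needle: dark pixels on the gauge face, in tester frame; gauge centre at tester (35,0)
th=np.radians(-9.1);Rm=np.array([[np.cos(th),-np.sin(th)],[np.sin(th),np.cos(th)]])
def needle(p):
    w=cloud(p);R=p['pixels'].astype(int).sum(-1)
    c=np.array([.5213,-.1859])+Rm@np.array([.035,0]);d=(w[...,:2]-c)@Rm;r=np.hypot(d[...,0],d[...,1])
    k=(r<.017)&(abs(w[...,2]-.078)<.006)&(R<200);x=d[k];print(len(x),'far',np.degrees(np.arctan2(x[:,1],x[:,0]))[np.argsort(-np.hypot(*x.T))[:12]].round(),'mean',x.mean(0))
needle(a)
E
python3 - <<'E'
import cv2,numpy as np
# brightness ray scan in stored wrist pictures: full-circle needle direction in image
for f,(u,v) in [('pics/w1.png',(378,138)),('pics/w7.png',(157,252))]:
    g=cv2.imread(f,0).astype(float);a=np.radians(np.arange(0,360,3))
    s=[np.mean([g[int(round(v+r*np.sin(t))),int(round(u+r*np.cos(t)))] for r in range(6,20)]) for t in a]
    i=np.argsort(s)[:4];print(f,np.degrees(a)[i],np.array(s)[i].round())
E
```

```text
25.05 [ 0.5059 -0.253   0.1019] [ 3.1413 -0.0032 -0.4113] [ 1.5673  0.445  16.8503] [ 0.3653 -0.1717  0.0713]
25.1 [ 0.5059 -0.253   0.1019] [ 3.1413 -0.0031 -0.4112] [ 1.1588  1.0508 16.6862] [ 0.3974 -0.1327  0.123 ]
25.15 [ 0.5058 -0.253   0.1019] [ 3.1413 -0.0031 -0.4113] [ 0.9045  1.2768 17.107 ] [ 0.3843 -0.1403  0.1041]
182 far [44. 41. 45. 45. 40. 46. 46. 40. 43. 44. 40. 41.] mean [0.0032 0.0041]
pics/w1.png [132. 135. 129. 138.] [ 65.  91. 105. 138.]
pics/w7.png [213. 210. 216. 207.] [28. 38. 39. 69.]
```

```bash
python3 -c "
from rig import *
print(hand_in());s=read_state();print(s['time_s'],s['tcp_pos'],s['tool_rot'],s['width'])"
```

```text
the job is handed in; nothing more can be done
None
the job is handed in; nothing more can be done
```

I moved the angle valve to the free post, fitted the ball valve on the spigot, and turned the key to its stop, then handed in with the gripper still holding it. The clock stood at about 25 s; the hand-in reports no verdict.

**Valves:** In the side view just before hand-in, the angle valve's top was at 0.0928 m (0.093 expected) and the ball valve's at 0.1502 m (0.150 expected). Both are fully down and released.

**Key:** I rocked it in, with wrist force up to about 24 N in the readings at the end of each move. At home an extra 2 mm of push moved it only 0.7 mm, so the shoulder was on the face.

**Turn:** I turned the key about 1.82 rad from the slot's line. The torque was about 0.1 N m, which matches the spring at the stop. The gauge needle had swung about 180°, and hardly moved over the last 2.5° of turn. I had no direct reading of the plug angle, so this rests on torque, needle and tool angle.

**Disagreements:** The top and wrist cameras differed by 1 to 2.5 mm in y. I used wrist measurements for the move from key to keyhole to cancel this. The top camera could not confirm the spigot because the arm was in the way.

**Bystanders:** I planned the paths clear of the elbow, tin and spanner, but did not re-measure them at the end.

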